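# Wind the air-track glider into the photogate with the folding-crank winch

## Robot

A 6-joint arm with a two-finger parallel gripper is mounted at the origin on the work surface. World frame = base frame: x ahead of the robot, y to its left, z up, the work surface at z = 0. Lengths are in m, angles in rad, forces in N, time in s.
With the tool pointing down it reaches from about 0.25 to 0.725 m from the base axis. Payload 4 kg.
Tool frame: the origin (TCP) lies on the centre line of the jaws, within the pads' length; the fingertips stand 22 mm ahead of it and the grasp point (between the pads) lies 3 mm ahead of it; z points along the fingers, y is the line along which they close (so a half turn about z gives the same grasp; the last joint's range is limited). The gripper opens to 85 mm and grips with 20 to 120 N. Pads are 22 mm wide; open, the fingers measure 114 mm over their backs; the gripper's body (76 mm by 85 mm) begins 54 mm behind the grasp point. The pads swing forward as they close: fully open they stand 13 mm farther back than shut.
Start: joints at [1.156, 0.241, 0.005, 1.335, 0, 1.571], TCP at [0.202, 0.458, 0.253] pointing down, gripper open.
Joint ranges: [-2.72, 2.72], [-1.05, 1.87], [-1.09, 1.28], [-1.99, 2.15], [-1.42, 1.44], [-3.14, 3.14]. Speed limits (rad/s): [2.79, 2.79, 3.14, 3.14, 3.14, 3.14].

## Interface

Orientations are given as a unit quaternion [x, y, z, w].
In Python, from workcell import bot gives the robot as it stands.
- The arm moves only by the shell command python3 -m inch 'ROWS'. ROWS is JSON, one flat list of numbers, 7 for each row, row after row: the shift along the world's x, y, z in mm, then the turn, a rotation vector about the world's x, y, z in rad, then the opening in per cent of the stroke, from 0 (shut) to 100 (fully open). A call has 1 to 8 rows; each row is the pose to reach, as a shift and turn from the pose commanded when the call began; what a row does not reach only later rows make up. A row lasts 1/12 s, in which the tool goes at most 41.7 mm and 7.16 degrees, less where a joint would pass 70% of its speed; a pose out of reach is approached as far as the arm can. A call with a gripper value outside its range is refused whole. The fingers move at their own pace and stop on an object; the grip force is fixed at half the most. Time passes only in rows, so rows that repeat a pose let the fingers close. It gives the time, the measured TCP pose, the force, the opening and the grip force at its end, in the units of the state.
- bot.get_obs(): the state, without advancing time (a new reading comes with each control period).
- bot.camera(name): name is "scene" or "top" or "wrist"; returns the picture (400x640x3 uint8, blue, green, red); there is no depth.
- bot.camera_info(name): a dict with "intrinsics" (3x3 intrinsics, pixels), "distortion" ([k1, k2, p1, p2, k3] as OpenCV has them; the pictures are not rectified), "camera_from_world" (4x4, takes a point from world to camera coordinates); the wrist camera has in their place "hand_eye" (4x4, takes a point from camera to tool coordinates, whose origin is the TCP and whose axes are the flange's). Camera axes: x right, y down, z forward; pixel columns grow to the right and rows downward; lengths in m; the calibration is good to about 2 mm. A picture is of the moment at which its call begins: read the wrist's pose just before it. camera_info takes no time and is no camera call.
- bot.job_done(): hands the job in; it is judged then, once.
Trained networks look in the newest picture that a camera, given by its name, has taken for a name from the list of things; names that differ only in an ending like _2 or _b are one class to them, and where a whole thing is asked for, a point or a joint stands for the part that bears it (a point fixed in the world has none). Each returns a list of dicts, best first, with "confidence" (0 to 1); they miss things now and then, are a little off and sometimes report something else, mostly with a low value. They report only what shows in the picture. A call takes as long as a camera call. They do not tell look-alikes from the thing itself.
- bot.silhouettes(camera, target): "mask" (400x640 bool, what is visible of it) and "uv" ([column, row] in pixels, amid what is visible of it).
- bot.spot_point(camera, target): "uv" ([column, row] in pixels: a listed point, or the origin of a listed thing).
The state is a dict: "clock": time; "joint_pos": joint angles; "joint_vel": joint speeds; "tau": joint torques, N m; "eef_pos": TCP position; "tool_rot": TCP orientation; "ft_force": force on the tool from outside, world axes, zero at the start; "ft_torque": the same for the moment, N m; "grip_width": finger opening in m; "grasp_force": force on a finger pad.
Only numpy, scipy, OpenCV 4.12 (cv2) and the standard library are available. Lean on these libraries where they do the work, as an engineer would, in place of code of your own. Each camera call takes 0.05 s, during which the arm holds its last target. There are 200 camera calls.

## Task

Wind the glider along the air track with the hand winch until its flag stands in the middle between the two prongs of the photogate. The wheel is locked until its folding crank is swung fully out and the ball knob pushed home to latch it; once the flag is in place, pull the knob fully back out, which locks the wheel again, and fold the crank flat onto the wheel. Leave the other things on the bench where they are.

Things in the scene. Friction and masses are not known exactly. Their poses are not given: they have to be found in the camera images.
- rig: Fixed assembly 150 mm wide, 590 mm long: winch head with handwheel at its origin (on the bench under the wheel's centre, z up), a black air track, 40 mm square section, running along +y from 80 to 500 mm, top 100 mm above the bench. Crank, knob, wheel and glider are parts of it.
- timer_shelf (a point): Outer lower edge of the fixed shelf with a red counter-timer above the track beside the wheel, axes as the rig's; at (0, 60, 270) mm in the rig. Shelf and timer fill x -75 to 95, y 60 to 145, z 270 to 321 mm of the rig, on an 18 mm post at x 85, y 103 mm: a vertical tool has little room on the track side of the wheel.
- wheel_face (a point): Centre of the handwheel's face: aluminium disc, 140 mm diameter, 9 mm thick, centre 120 mm above the bench. z = the wheel's axis, out of the face, leaning 35 degrees from vertical away from the track (to the rig's -y). The frame turns with the wheel; the crank's pivot is at (0, -50, 24) mm in it. At winch_wheel = 0 its x axis is the rig's.
- crank_pivot (a point): Pivot of the folding crank between two steel cheeks (28 mm along the radius, 22 mm over both, 30 mm high), 50 mm from the wheel's axis, 24 mm above its face; axes as wheel_face, the pivot runs along x. At the start it is at the wheel's lowest edge, the side away from the track.
- knob_center (a point): Centre of the black ball knob, 28 mm diameter, on the crank's end, spinning freely about the crank; 75 mm from the pivot when pulled out, 63 mm when pushed in. Crank folded: it lies over the wheel, centre 24 mm above the face, 25 mm past the axis on the side opposite the pivot. The shank between ball and pivot is at most 15 mm thick.
- crank (a joint): Crank fold angle, rad: 0 = folded flat, pointing from the pivot across the wheel's axis; 1.571 = fully out at its stop, parallel to the wheel's axis. Stays where left (0.06 N m friction). It can be moved only while the knob is pulled out.
- knob_slide (a joint): Knob position along the crank, m: 0 = pulled out, 0.012 = pushed home to the pivot. About 4 N to slide; stays where left. Goes in only with the crank fully out (within about 5 degrees); then it holds the crank (with 8 degrees of play) and frees the wheel. Pulled out, it lets a sprung pawl snap between 8 teeth, which locks the wheel.
- winch_wheel (a joint): Wheel angle, rad, about 0 at the start; grows counter-clockwise seen facing the wheel (about its z axis), each turn drawing the glider 40 mm towards the winch; range -0.5 to 17.5. About 0.06 N m friction; stays where left. The pawl locks it with up to 0.3 rad of play about the multiples of pi/4; teeth stand half-way between.
- glider (a joint): Travel of the glider from its start towards the winch, m (0.040 per turn of the wheel, geared to it).
- flag_top (a point): Top of the glider's flag, a thin black upright plate, 12 mm along the track, 3 mm thick, 50 mm high, at the middle of the aluminium glider (56 x 110 mm). 159 mm above the bench.
- photogate: Fixed fork: two black 16 mm square prongs, 94 mm apart centre to centre, tops 165 mm above the bench, either side of the track, on a dark foot under it. Origin on the bench midway between them, y along the track as the rig's. The flag is in the middle when it has this origin's y. It is 40 to 95 mm from the flag's start, towards the winch.
- brass_mass: Bystander: brass mass, 48 mm diameter, 58 mm high, upright on the bench; origin at its underside.
- spare_glider: Bystander: short aluminium glider, 50 x 90 x 28 mm; origin at its underside.
- screwdriver: Bystander: screwdriver lying on the bench; origin at its underside.
Mind the look-alikes: they are no part of the job. Of the things that look like the photogate, take the one that is farthest to the robot's left at the start.

How it is judged:
On the way, in this order (a step that is already met when the one before it is completed fails the run):
1. the crank is swung fully out (value of joint crank above 1.42 rad), for 0.1 s.
2. the knob is pushed home, latching the crank (value of joint knob_slide above 0.009 m and value of joint crank above 1.3 rad), for 0.1 s.
3. the wheel has been turned, crank latched, until the flag stands in the middle of the photogate (within 6 mm) (y of flag_top in the frame of photogate between -0.006 and 0.006 m and value of joint knob_slide above 0.006 m and value of joint crank above 1.3 rad), for 0.2 s.
4. the knob is pulled back out, locking the wheel (value of joint knob_slide below 0.005 m), for 0.1 s.
5. the crank is folded flat (value of joint crank below 0.12 rad), for 0.1 s.
At the end, for the whole second after the job is handed in: The flag's middle is within 6 mm (along the track) of the middle of the photogate's prongs, the knob is pulled out to within 5 mm, the crank is folded to within 0.12 rad of flat, and the wheel is at rest (y of flag_top in the frame of photogate between -0.006 and 0.006 m and value of joint crank below 0.12 rad and value of joint knob_slide below 0.005 m and value of joint winch_wheel above 1 rad and velocity of joint winch_wheel between -0.1 and 0.1 rad/s); the robot touches nothing.
It fails at once if the brass mass is pushed more than 20 mm (distance of brass_mass from where it was at the start of the episode above 0.02 m).
It fails at once if the spare glider is pushed more than 20 mm (distance of spare_glider from where it was at the start of the episode above 0.02 m).
It fails at once if the screwdriver is pushed more than 20 mm (distance of screwdriver from where it was at the start of the episode above 0.02 m).
It also fails if it takes over 70 s, if anything falls off the work surface, if the arm or the gripper's body presses on something with over 40 N, if the wrist force passes 120 N, or if a joint passes its speed limit or range.

## Working session

There is one attempt and no reset: what is moved stays moved. The work goes in short steps, Python scripts to look and compute and a shell command to move; the robot and the scene stay as the last step left them, time stands still between calls to the robot, and variables do not carry over. Pictures are saved under pics/ and viewed, at most 10 in all, crops included, and the job is handed in when it is done.

```bash
mkdir -p pics; ls; cat > h.py <<'E'
import numpy as np,cv2
from workcell import bot
from scipy.spatial.transform import Rotation as R
def cam(n):
    i=bot.camera_info(n);K=np.array(i["intrinsics"]);D=np.array(i["distortion"])
    if "hand_eye" in i:
        o=bot.get_obs();T=np.eye(4);T[:3,:3]=R.from_quat(o["tool_rot"]).as_matrix();T[:3,3]=o["eef_pos"]
        C=np.linalg.inv(T@np.array(i["hand_eye"]))
    else: C=np.array(i["camera_from_world"])
    return K,D,C
def ray(c,uv):
    K,D,C=c;p=cv2.undistortPoints(np.array([[uv]],float),K,D)[0,0]
    W=np.linalg.inv(C);return W[:3,3],W[:3,:3]@np.array([*p,1])
def atz(c,uv,z):
    o,d=ray(c,uv);return o+d*(z-o[2])/d[2]
def proj(c,P):
    K,D,C=c;return cv2.projectPoints(np.atleast_2d(P).astype(float),cv2.Rodrigues(C[:3,:3])[0],C[:3,3],K,D)[0][:,0]
def tri(cs,uvs):
    A=np.zeros((3,3));b=np.zeros(3)
    for c,u in zip(cs,uvs):
        o,d=ray(c,u);d=d/np.linalg.norm(d);M=np.eye(3)-np.outer(d,d);A+=M;b+=M@o
    return np.linalg.solve(A,b)
E
python3 - <<'E'
from h import *
for n in("scene","top"):
    im=bot.camera(n);cv2.imwrite(f"pics/{n}0.png",im);c=cam(n)
    print(n,np.linalg.inv(c[2])[:3,3].round(3))
    for t in("rig","wheel_face","crank_pivot","knob_center","flag_top","photogate","timer_shelf","brass_mass","spare_glider","screwdriver"):
        print(t,[(np.round(d["uv"]).tolist(),round(d["confidence"],2)) for d in bot.spot_point(n,t)][:4])
print(bot.get_obs())
E
```

```text
pics
scene [ 1.28  -0.337  1.282]
rig [([258.0, 256.0], 0.88)]
wheel_face [([250.0, 231.0], 0.95)]
crank_pivot [([231.0, 241.0], 0.87), ([254.0, 255.0], 0.51), ([249.0, 228.0], 0.2)]
knob_center [([250.0, 226.0], 0.63)]
flag_top [([403.0, 209.0], 0.88)]
photogate [([261.0, 354.0], 0.74), ([204.0, 211.0], 0.6), ([365.0, 247.0], 0.55)]
timer_shelf [([268.0, 202.0], 0.66)]
brass_mass [([327.0, 208.0], 0.56)]
spare_glider [([384.0, 198.0], 0.82)]
screwdriver [([324.0, 309.0], 0.58)]
top [0.451 0.074 1.477]
rig [([383.0, 213.0], 0.91), ([355.0, 140.0], 0.56)]
wheel_face [([386.0, 211.0], 0.82)]
crank_pivot [([409.0, 216.0], 0.83), ([388.0, 210.0], 0.5)]
knob_center [([388.0, 211.0], 0.63)]
flag_top [([258.0, 156.0], 0.73), ([406.0, 218.0], 0.18)]
photogate [([290.0, 176.0], 0.92), ([416.0, 130.0], 0.82), ([329.0, 275.0], 0.72), ([406.0, 286.0], 0.68)]
timer_shelf [([374.0, 197.0], 0.58)]
brass_mass [([301.0, 228.0], 0.68)]
spare_glider [([249.0, 210.0], 0.66), ([291.0, 172.0], 0.33)]
screwdriver [([351.0, 136.0], 0.73), ([404.0, 216.0], 0.55), ([389.0, 210.0], 0.19)]
{'clock': 1.1, 'joint_pos': array([ 1.15603528e+00,  2.40628204e-01,  4.99274068e-03,  1.33519127e+00,
       -2.41579597e-05,  1.57079185e+00]), 'joint_vel': array([-0.00014027,  0.00031021,  0.00100241, -0.00017236,  0.0018479 ,
        0.00111478]), 'tau': array([ 1.36120285e-03, -3.72219729e+01,  2.52696294e+01,  1.37409570e-03,
        1.86804723e-04,  8.70895462e-07]), 'eef_pos': array([0.20149179, 0.45760345, 0.25328959]), 'tool_rot': array([ 2.05895072e-01,  9.78574074e-01, -1.73663566e-05,  8.68944399e-06]), 'ft_force': array([ 0.68405463, -0.24649471,  0.140604  ]), 'ft_torque': array([ 0.00817134, -0.01346461,  0.01462885]), 'grasp_force': 0.0, 'grip_width': 0.08536180292720329}
```

View pics/top0.png

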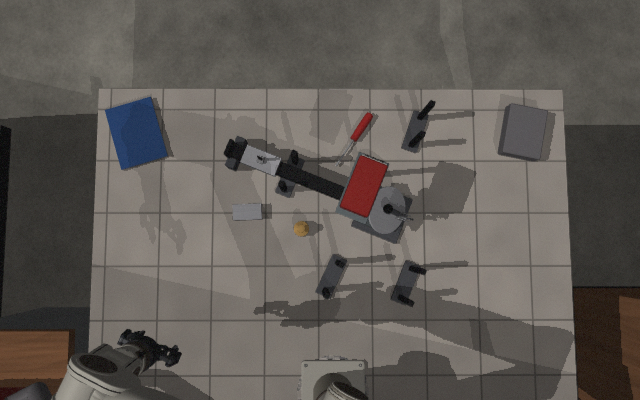

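View pics/scene0.png

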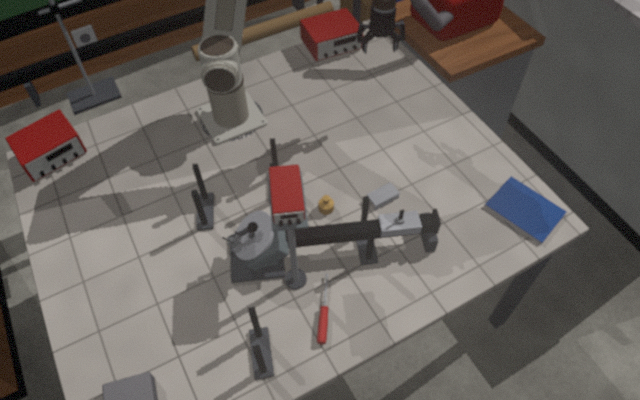

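```bash
python3 - <<'E'
from h import *
s,t=cam("scene"),cam("top")
for n,a,b in(("wheel",(250,231),(386,211)),("rig",(258,256),(383,213)),("flag",(403,209),(258,156)),("shelf",(268,202),(374,197)),("pivot",(231,241),(409,216)),("knob",(250,226),(388,211)),("gate",(365,247),(290,176))):
    P=tri([s,t],[a,b]);print(n,P.round(3),proj(s,P).round(),proj(t,P).round())
E
```

```text
wheel [ 0.541 -0.151  0.125] [[251. 231.]] [[387. 211.]]
rig [ 0.547 -0.154  0.003] [[256. 256.]] [[381. 212.]]
flag [0.697 0.22  0.16 ] [[402. 209.]] [[257. 156.]]
shelf [ 0.569 -0.099  0.255] [[269. 202.]] [[375. 197.]]
pivot [ 0.531 -0.213  0.11 ] [[229. 241.]] [[407. 215.]]
knob [ 0.541 -0.151  0.148] [[250. 226.]] [[388. 211.]]
gate [ 0.664  0.135 -0.013] [[365. 247.]] [[290. 176.]]
```

Top view: rig with the wheel at (386,211), track to the upper left, flag ≈(258,156), red timer shelf (365,185). The gate on the track, (290,176), is the leftmost one. In the scene view the wheel is at (250,231), the gate at (365,247) and the flag at (403,209).

```bash
python3 - <<'E'
from h import *
from scipy.optimize import least_squares
s,t=cam("scene"),cam("top")
M={"o":(0,0,0),"w":(0,0,.12),"p":(0,-.0547,.111),"k":(0,.0067,.154),"sh":(0,.06,.27)}
ob=[(s,"o",(258,256)),(s,"w",(250,231)),(s,"p",(231,241)),(s,"k",(250,226)),(s,"sh",(268,202)),(t,"o",(383,213)),(t,"w",(386,211)),(t,"p",(409,216)),(t,"k",(388,211)),(t,"sh",(374,197))]
def f(v):
    r=[]
    def W(m): return np.array([v[0],v[1],0])+R.from_euler("z",v[2]).apply(m)
    for c,n,u in ob: r+=list(proj(c,W(M[n]))[0]-u)
    for c,u in((s,(403,209)),(t,(258,156))): r+=list(proj(c,W((0,v[3],.159)))[0]-u)
    return r
q=least_squares(f,[.545,-.15,-.385,.4],loss="soft_l1");print(q.x.round(4),np.round(q.fun,1))
i=bot.camera_info("wrist");print(np.round(i["hand_eye"],3),np.round(i["intrinsics"],1))
E
```

```text
[ 0.5452 -0.155  -0.384   0.4047] [-2.4  0.3  0.5  2.7 -0.6 -3.3  1.5  0.5 -0.2 -4.  -1.5 -0.2  1.9 -0.9
 -4.1  1.4 -0.3 -2.6  2.   0.4 -0.6  0.1 -0.7 -0.1]
[[ 0.    -0.955 -0.295  0.075]
 [ 1.     0.     0.    -0.001]
 [-0.    -0.295  0.955 -0.12 ]
 [ 0.     0.     0.     1.   ]] [[319.8   0.  325.6]
 [  0.  319.8 202.1]
 [  0.    0.    1. ]]
```

```bash
python3 -m inch '[390,-250,110,0,0,0,100,390,-250,110,0,0,0,100,390,-250,110,0,0,0,100,390,-250,110,0,0,0,100,390,-250,110,0,0,0,100,390,-250,110,0,0,0,100,390,-250,110,0,0,0,100,390,-250,110,0,0,0,100]'; python3 -m inch '[210,-130,40,0,0,0,100,210,-130,40,0,0,0,100,210,-130,40,0,0,0,100,210,-130,40,0,0,0,100,210,-130,40,0,0,0,100,210,-130,40,0,0,0,100]'
```

```text
clock: 1.77
eef_pos: [0.476, 0.2812, 0.331]
tool_rot: [0.206, 0.979, 0.0, 0.0]
ft_force: [1.2, 1.6, -0.1]
grip_width: 0.0855
grasp_force: 0.0
clock: 2.27
eef_pos: [0.6783, 0.156, 0.3694]
tool_rot: [0.207, 0.978, -0.0, 0.001]
ft_force: [1.8, 0.3, 0.3]
grip_width: 0.0855
grasp_force: 0.0
```

```bash
python3 - <<'E'
from h import *
c=cam("wrist");cv2.imwrite("pics/w1.png",bot.camera("wrist"))
for t in("flag_top","photogate"):
  print(t,[(np.round(d["uv"],1).tolist(),round(d["confidence"],2)) for d in bot.spot_point("wrist",t)])
  for d in bot.silhouettes("wrist",t):
    ys,xs=np.nonzero(d["mask"]);print(d["confidence"],len(xs),xs.min(),xs.max(),ys.min(),ys.max())
y=np.array([.3746,.9272]);o=np.array([.5452,-.155])
print("expected flag",proj(c,[*(o+.4047*y),.159]))
E
```

```text
flag_top [([384.1, 171.0], 0.95)]
0.67 4357 331 423 136 186
0.22 2147 289 325 108 224
0.17 42716 0 469 107 351
photogate [([304.7, 150.7], 0.96), ([144.3, 311.6], 0.87)]
0.95 2135 289 325 108 224
0.78 1369 101 153 282 324
0.7 1504 69 146 0 30
0.64 213 0 10 54 87
expected flag [[389.41575921 168.97225188]]
```

View pics/w1.png

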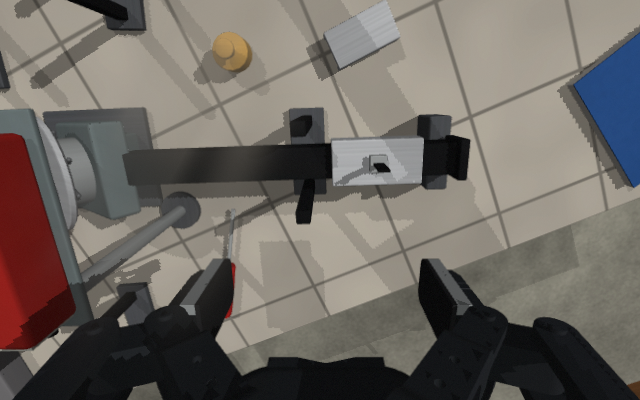

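The wrist view shows the track, the glider with its flag ≈(381,168), and the gate prongs ≈(300,125) and (304,205). I'll zoom in.

```bash
python3 - <<'E'
import cv2
im=cv2.imread("pics/w1.png")[100:232,270:410]
im=cv2.convertScaleAbs(im,alpha=2.0,beta=20)
cv2.imwrite("pics/w1c.png",cv2.resize(im,None,fx=4.5,fy=4.5,interpolation=cv2.INTER_NEAREST))
E
```

```text
(no output)
```

View pics/w1c.png

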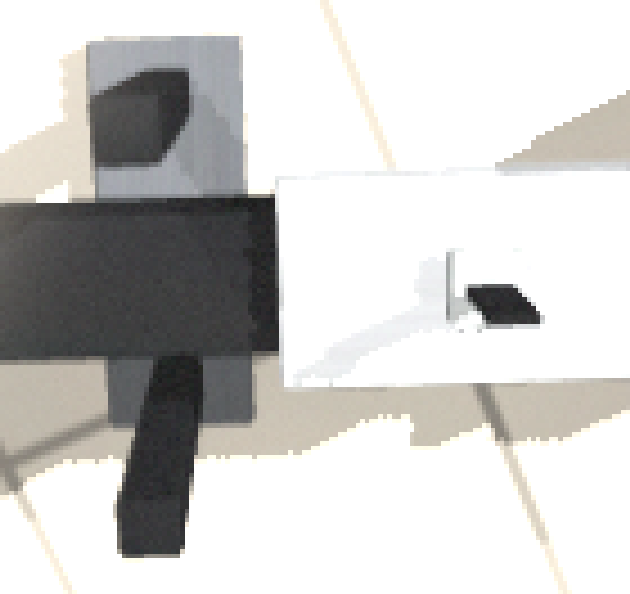

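```bash
python3 - <<'E'
from h import *
c=cam("wrist")
a=atz(c,(297.6,129.1),.165);b=atz(c,(303.6,217.1),.165);m=(a+b)/2
print(a,b,np.linalg.norm(a-b),m)
xd=(b-a)/np.linalg.norm(b-a);yd=np.array([-xd[1],xd[0]]);print("yaw",np.arctan2(xd[1],xd[0]))
y0=np.array([.3746,.9272])
for u in((382.9,170.2),(384.1,171)):
  f=atz(c,u,.159);print(f,(f-m)[:2]@yd,(f-m)[:2]@y0, (f[:2]-[.5452,-.155])@y0,(f[:2]-[.5452,-.155])@[.9272,-.3746])
E
```

```text
[0.61807468 0.15336322 0.165     ] [0.70413036 0.1199341  0.165     ] 0.09232056556373876 [0.66110252 0.13664866 0.165     ]
yaw -0.3705180380195109
[0.69214587 0.21633356 0.159     ] 0.08551822461431509 0.08551268267388248 0.39934640128267174 -0.0028533395345403416
[0.69344525 0.21718101 0.159     ] 0.08677867137764882 0.08678518753672884 0.4006189061455181 -0.0019660066470086673
```

```bash
cat >> h.py <<'E'
yaw=-.38
Rr=R.from_euler("z",yaw);o0=np.array([.545,-.155,0])
Rw=Rr*R.from_euler("x",35,degrees=True)   # wheel frame at 0
def wh(p): return o0+np.array([0,0,.12])+Rw.apply(p)
Rt=Rw*R.from_matrix(np.array([[0,1,0],[1,0,0],[0,0,-1.]]))  # tool x=yw,y=xw,z=-zw
def pose():
    o=bot.get_obs();return o["eef_pos"],R.from_quat(o["tool_rot"]),o
E
python3 - <<'E'
from h import *
p,q,o=pose();print(Rt.as_matrix().round(2),o["joint_pos"].round(2))
print((Rt*q.inv()).as_rotvec().round(3)); k=wh([0,.025,.024])
for h in(0,.15): print(h,wh([0,.025,.024+h-.003+.006]).round(4),((wh([0,.025,.024+h+.003])-p)*1e3).round())
E
```

```text
[[ 0.3   0.93  0.21]
 [ 0.76 -0.37  0.53]
 [ 0.57  0.   -0.82]] [0.23 0.74 1.1  1.93 0.   0.65]
[ 0.622  0.253 -1.484]
0 [ 0.5469 -0.1504  0.1565] [-130. -309. -211.]
0.15 [ 0.5149 -0.2303  0.2793] [-161. -389.  -89.]
```

```bash
python3 -m inch '[-100,-60,60,0.62,0.25,-1.48,100,-180,-120,60,0.62,0.25,-1.48,100,-230,-200,60,0.62,0.25,-1.48,100,-230,-200,60,0.62,0.25,-1.48,100,-230,-200,60,0.62,0.25,-1.48,100,-230,-280,60,0.62,0.25,-1.48,100,-230,-330,60,0.62,0.25,-1.48,100,-230,-389,60,0.62,0.25,-1.48,100]'; python3 - <<'E'
from h import *
p,q,o=pose();print(o["joint_pos"].round(2))
print((Rt*q.inv()).as_rotvec().round(3),((wh([0,.025,.024+.153])-p)*1e3).round())
E
```

```text
clock: 3.18
eef_pos: [0.4765, -0.0844, 0.4257]
tool_rot: [0.609, 0.768, 0.165, -0.109]
ft_force: [1.2, -0.6, -0.7]
grip_width: 0.0855
grasp_force: 0.0
[-0.39  0.27  0.43  1.86  0.38  0.92]
[ 0.243  0.103 -0.57 ] [  38. -146. -146.]
```

```bash
python3 -m inch '[-20,-80,0,0.243,0.103,-0.57,100,0,-146,-20,0.243,0.103,-0.57,100,20,-146,-60,0.243,0.103,-0.57,100,38,-146,-100,0.243,0.103,-0.57,100,38,-146,-146,0.243,0.103,-0.57,100,38,-146,-146,0.243,0.103,-0.57,100,38,-146,-146,0.243,0.103,-0.57,100,38,-146,-146,0.243,0.103,-0.57,100]'; python3 - <<'E'
from h import *
p,q,o=pose();print(o["joint_pos"].round(2))
print((Rt*q.inv()).as_rotvec().round(3),((wh([0,.025,.024+.153])-p)*1e3).round())
c=cam("wrist");cv2.imwrite("pics/w2.png",bot.camera("wrist"))
for t,P in(("wheel_face",[0,0,0]),("knob_center",[0,.025,.024]),("crank_pivot",[0,-.05,.024])):
  print(t,[(np.round(d["uv"],1).tolist(),round(d["confidence"],2)) for d in bot.spot_point("wrist",t)],proj(c,wh(P)).round(1))
E
```

```text
clock: 3.85
eef_pos: [0.5167, -0.2294, 0.2768]
tool_rot: [0.789, 0.535, 0.247, -0.173]
ft_force: [0.6, 0.4, -0.0]
grip_width: 0.0854
grasp_force: 0.0
[-0.69  0.49  0.29  1.59  0.58  1.19]
[-0.004 -0.006 -0.004] [-2. -1.  3.]
wheel_face [([328.9, 212.4], 0.7)] [[325.4 210.3]]
knob_center [([326.2, 190.8], 0.86)] [[325.1 192. ]]
crank_pivot [([327.4, 267.0], 0.94)] [[325.3 268.5]]
```

View pics/w2.png

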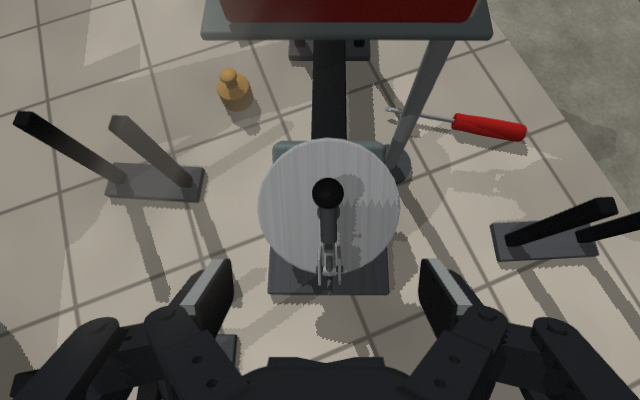

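The disc is centred at (329,207), with the black knob at (328,193) and pivot at (328,265). The knob lies over the wheel as expected, and the model is off by only ~2 mm in x.

```bash
sed -i 's/^Rr=.*/Rr=R.from_euler("z",yaw);o0=np.array([.5468,-.1557,0])/' h.py; python3 - <<'E'
from h import *
p,q,o=pose()
print(((wh([0,.025,.029])-p)*1e3).round(1),((wh([0,.025,.069])-p)*1e3).round(1))
E
```

```text
[  29.1   79.1 -122.9] [ 20.6  57.8 -90.1]
```

```bash
python3 -m inch '[7,20,-30,0,0,0,100,14,40,-60,0,0,0,100,21,58,-90,0,0,0,100,25,69,-107,0,0,0,100,29,79,-122,0,0,0,100,29,79,-122,0,0,0,70,29,79,-122,0,0,0,40,29,79,-122,0,0,0,0]'; python3 -m inch '[0,0,0,0,0,0,0,0,0,0,0,0,0,0,0,0,0,0,0,0,0,0,0,0,0,0,0,0]';  python3 - <<'E'
from h import *
p,q,o=pose()
print(Rw.inv().apply(p-wh([0,0,0]))*1e3)
E
```

```text
clock: 4.72
eef_pos: [0.5485, -0.1537, 0.1574]
tool_rot: [0.789, 0.536, 0.249, -0.168]
ft_force: [-0.2, -0.4, 0.1]
grip_width: 0.0517
grasp_force: 0.0
clock: 5.05
eef_pos: [0.5477, -0.1534, 0.1558]
tool_rot: [0.789, 0.535, 0.249, -0.17]
ft_force: [0.8, 2.3, 1.6]
grip_width: 0.0252
grasp_force: 58.7
[1.35889105e-02 2.26022752e+01 2.78977238e+01]
```

```bash
python3 - <<'E'
from h import *
for f in np.arange(1,9)*.2:
    print(f.round(1),(Rw.apply([0,75*np.cos(f)-75,75*np.sin(f)])).round().astype(int).tolist())
E
```

```text
0.2 [-4, -9, 11]
0.4 [-8, -20, 21]
0.6 [-13, -33, 27]
0.8 [-18, -46, 31]
1.0 [-24, -60, 32]
1.2 [-29, -74, 30]
1.4 [-35, -87, 25]
1.6 [-39, -99, 17]
```

```bash
python3 -m inch '[-4,-9,11,0,0,0,0,-8,-20,21,0,0,0,0,-13,-33,27,0,0,0,0,-18,-46,31,0,0,0,0,-24,-60,32,0,0,0,0,-29,-74,30,0,0,0,0,-35,-87,25,0,0,0,0,-39,-99,17,0,0,0,0]'; python3 -m inch '[0,0,0,0,0,0,0,0,0,0,0,0,0,0,0,0,0,0,0,0,0]';  cat > st.py <<'E'
from h import *
p,q,o=pose()
w=Rw.inv().apply(p-wh([0,0,0]))*1e3
print(w.round(1),"phi",np.arctan2(w[2]-27-1,w[1]+50+2.4).round(3),"F",Rw.inv().apply(o["ft_force"]).round(1),"g",o["grasp_force"].round(1),o["grip_width"].round(4),o["joint_pos"].round(2),"tilt",(Rt*q.inv()).as_rotvec().round(3))
E
python3 st.py
```

```text
clock: 5.72
eef_pos: [0.5085, -0.2524, 0.1722]
tool_rot: [0.789, 0.535, 0.249, -0.17]
ft_force: [0.4, 5.6, -0.4]
grip_width: 0.0227
grasp_force: 57.1
clock: 5.97
eef_pos: [0.5081, -0.2522, 0.1715]
tool_rot: [0.789, 0.535, 0.247, -0.17]
ft_force: [0.0, -0.6, -1.8]
grip_width: 0.0199
grasp_force: 51.8Traceback (most recent call last):
  File "st.py", line 4, in <module>
    print(w.round(1),"phi",np.arctan2(w[2]-27-1,w[1]+50+2.4).round(3),"F",Rw.inv().apply(o["ft_force"]).round(1),"g",o["grasp_force"].round(1),o["grip_width"].round(4),o["joint_pos"].round(2),"tilt",(Rt*q.inv()).as_rotvec().round(3))
                                                                                                                     ^^^^^^^^^^^^^^^^^^^^^^
AttributeError: 'float' object has no attribute 'round'
```

Grip width is shrinking, so the ball is slipping between the pads. I'll look.

```bash
sed -i 's/o\["grasp_force"\].round(1),o\["grip_width"\].round(4)/round(o["grasp_force"],1),round(o["grip_width"],4)/' st.py; python3 st.py; python3 - <<'E'
from h import *
c=cam("wrist");im=bot.camera("wrist")
for t,P in(("knob_center",[0,-.05,.099]),("crank_pivot",[0,-.05,.024])):
  print(t,[(np.round(d["uv"],1).tolist(),round(d["confidence"],2)) for d in bot.spot_point("wrist",t)],proj(c,wh(P)).round(1))
s=bot.camera("scene")[170:290,170:300]
a=cv2.convertScaleAbs(cv2.resize(s,(520,480),interpolation=cv2.INTER_CUBIC),alpha=1.6)
b=cv2.resize(cv2.convertScaleAbs(im[150:400,225:425],alpha=1.8),None,fx=1.4,fy=1.4)
b=cv2.copyMakeBorder(b,0,480-b.shape[0],0,0,0)
cv2.imwrite("pics/c3.png",np.hstack([a,b])); print(np.hstack([a,b]).shape)
E
```

```text
[-1.000e-01 -5.560e+01  1.018e+02] phi 1.614 F [ 0.2 -1.5 -1.2] g 51.8 0.0199 [-0.73  0.57  0.15  1.39  0.57  1.15] tilt [-0.    -0.004 -0.002]
knob_center [([324.1, 248.0], 0.79)] [[324.7 269.9]]
crank_pivot [([328.2, 213.1], 0.77)] [[325.6 212.8]]
(480, 800, 3)
```

View pics/c3.png

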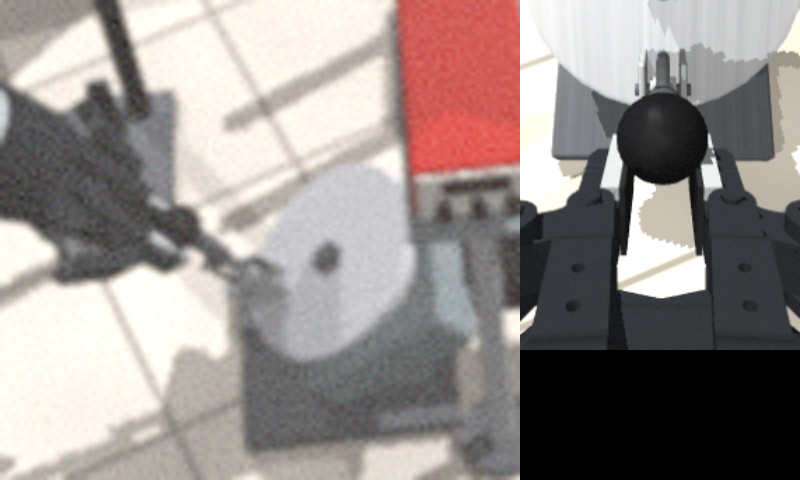

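```bash
python3 - <<'E'
from h import *
c=cam("wrist");p,q,o=pose()
for f in np.arange(1.0,1.65,.05):
    b=wh([0,-.05+.075*np.cos(f),.024+.075*np.sin(f)])
    print(f.round(2),proj(c,b).round(1),"in tool",(q.inv().apply(b-p)*1e3).round(1))
E
```

```text
1.0 [[324.9 173.8]] in tool [45.4  0.2 14.7]
1.05 [[324.9 182.1]] in tool [42.1  0.2 12.7]
1.1 [[324.9 190.6]] in tool [38.8  0.2 10.9]
1.15 [[324.8 199.4]] in tool [35.5  0.2  9.3]
1.2 [[324.8 208.2]] in tool [32.   0.2  7.9]
1.25 [[324.8 217.1]] in tool [28.5  0.2  6.6]
1.3 [[324.8 226. ]] in tool [24.9  0.1  5.5]
1.35 [[324.8 234.8]] in tool [21.2  0.1  4.6]
1.4 [[324.7 243.5]] in tool [17.6  0.1  3.9]
1.45 [[324.7 252. ]] in tool [13.9  0.1  3.3]
1.5 [[324.7 260.3]] in tool [10.1  0.1  3. ]
1.55 [[324.7 268.3]] in tool [6.4 0.1 2.8]
1.6 [[324.7 276. ]] in tool [2.6 0.1 2.8]
```

```bash
python3 -m inch '[0,0,0,0,0,0,60,0,0,0,0,0,0,60,0,0,0,0,0,0,60,5,13,10,0,0,0,60,5,13,10,0,0,0,60,5,13,10,0,0,0,0,5,13,10,0,0,0,0,5,13,10,0,0,0,0]'; python3 -m inch '[0,0,0,0,0,0,0,0,0,0,0,0,0,0,0,0,0,0,0,0,0]'; python3 st.py
```

```text
clock: 6.83
eef_pos: [0.5133, -0.2394, 0.1818]
tool_rot: [0.789, 0.535, 0.248, -0.17]
ft_force: [0.1, 0.5, 0.7]
grip_width: 0.0252
grasp_force: 58.7
clock: 7.08
eef_pos: [0.5133, -0.2394, 0.1818]
tool_rot: [0.789, 0.535, 0.248, -0.17]
ft_force: [-0.3, -1.1, 1.7]
grip_width: 0.025
grasp_force: 58.7
[-1.000e-01 -3.840e+01  1.023e+02] phi 1.384 F [0.1 0.  2.1] g 58.7 0.025 [-0.71  0.55  0.14  1.39  0.57  1.17] tilt [-0.001 -0.003 -0.002]
```

```bash
python3 -m inch '[-1,-4,-3,0,0,0,0,-2,-7,-5,0,0,0,0,-3,-10,-7,0,0,0,0,-4,-12,-8,0,0,0,0,-5,-13,-9,0,0,0,0,-5,-13,-9,0,0,0,0,-5,-13,-9,0,0,0,0]'; python3 st.py;  python3 - <<'E'
from h import *
c=cam("wrist");im=bot.camera("wrist")
for d in bot.silhouettes("wrist","knob_center")[:2]:
  ys,xs=np.nonzero(d["mask"]);print(d["confidence"],xs.min(),xs.max(),ys.min(),ys.max())
print(proj(c,wh([0,-.05,.099])))
E
```

```text
clock: 7.67
eef_pos: [0.5096, -0.2501, 0.1738]
tool_rot: [0.788, 0.535, 0.25, -0.171]
ft_force: [4.3, 8.0, 6.2]
grip_width: 0.0251
grasp_force: 59.1
[  0.4 -52.2 102.2] phi 1.569 F [ 1.  11.  -0.1] g 59.1 0.0251 [-0.73  0.57  0.15  1.39  0.57  1.15] tilt [-0.006  0.    -0.003]
0.55 296 355 246 310
[[323.55801853 276.34699591]]
```

```bash
python3 -m inch '[1,2,-3,0,0,0,0,1,4,-6,0,0,0,0,2,6,-9,0,0,0,0,3,7,-11,0,0,0,0,3,8,-12,0,0,0,0,3,8,-12,0,0,0,0]'; python3 st.py
```

```text
clock: 8.27
eef_pos: [0.5134, -0.2445, 0.1648]
tool_rot: [0.789, 0.536, 0.251, -0.168]
ft_force: [-0.7, 0.5, 16.8]
grip_width: 0.0252
grasp_force: 60.2
[  1.9 -52.   91.1] phi 1.564 F [-0.9  9.8 13.6] g 60.2 0.0252 [-0.72  0.57  0.12  1.35  0.58  1.16] tilt [-0.001  0.005 -0.001]
```

```bash
cat > arc.py <<'E'
from h import *
import sys
a,st,n=map(float,sys.argv[1:4]);off=np.array(eval(sys.argv[4])) if len(sys.argv)>4 else np.zeros(3)
g=lambda t:50*np.array([np.sin(t),-np.cos(t),0])
for i in range(1,int(n)+1):
    print((Rw.apply(g(np.radians(a+st*i))-g(np.radians(a))+off)).round().astype(int).tolist())
E
python3 arc.py 0 15 8 '[0,2.5,2]'; python3 arc.py 120 30 8
```

```text
[13, -3, 4]
[26, -3, 7]
[38, -1, 11]
[48, 4, 17]
[56, 11, 24]
[62, 20, 32]
[64, 31, 39]
[63, 42, 46]
[-11, 21, 10]
[-33, 35, 14]
[-58, 39, 10]
[-80, 32, 0]
[-94, 16, -14]
[-96, -6, -29]
[-84, -27, -39]
[-63, -41, -43]
```

```bash
python3 -m inch '[13,-3,4,0,0,0,0,26,-3,7,0,0,0,0,38,-1,11,0,0,0,0,48,4,17,0,0,0,0,56,11,24,0,0,0,0,62,20,32,0,0,0,0,64,31,39,0,0,0,0,63,42,46,0,0,0,0]'; python3 st.py
```

```text
clock: 8.93
eef_pos: [0.5761, -0.2047, 0.2074]
tool_rot: [0.79, 0.536, 0.248, -0.167]
ft_force: [3.5, -3.8, 2.7]
grip_width: 0.0252
grasp_force: 59.6
[45.4 21.7 91.5] phi 0.708 F [ 4.7 -0.2  3.5] g 59.6 0.0252 [-0.6   0.57  0.25  1.4   0.59  1.3 ] tilt [ 0.004  0.002 -0.001]
```

```bash
python3 -m inch '[-11,21,10,0,0,0,0,-33,35,14,0,0,0,0,-58,39,10,0,0,0,0,-80,32,0,0,0,0,0,-94,16,-14,0,0,0,0,-96,-6,-29,0,0,0,0,-84,-27,-39,0,0,0,0,-63,-41,-43,0,0,0,0]'; python3 st.py; python3 arc.py 360 30 8; python3 arc.py 600 30 6
```

```text
clock: 9.6
eef_pos: [0.5101, -0.2443, 0.164]
tool_rot: [0.79, 0.534, 0.249, -0.171]
ft_force: [-0.9, 6.3, 12.1]
grip_width: 0.025
grasp_force: 61.1
[ -1.3 -53.3  91. ] phi 1.585 F [-3.2 11.4  6.8] g 61.1 0.025 [-0.72  0.57  0.12  1.36  0.57  1.16] tilt [-0.004 -0.004  0.001]
[25, -4, 4]
[48, 3, 14]
[62, 19, 29]
[63, 41, 43]
[52, 62, 54]
[30, 76, 57]
[5, 80, 54]
[-17, 73, 43]
[-14, -17, -14]
[-15, -38, -29]
[-4, -59, -39]
[17, -73, -43]
[43, -77, -39]
[65, -70, -29]
```

Tracking well; one turn is done.

```bash
python3 -m inch '[25,-3,4,0,0,0,0,48,4,14,0,0,0,0,62,20,30,0,0,0,0,63,42,44,0,0,0,0,52,63,54,0,0,0,0,30,77,58,0,0,0,0,5,81,55,0,0,0,0,-17,74,44,0,0,0,0]'; python3 st.py; python3 -m inch '[-14,-17,-14,0,0,0,0,-15,-38,-29,0,0,0,0,-4,-59,-39,0,0,0,0,17,-73,-43,0,0,0,0,43,-77,-39,0,0,0,0,65,-70,-29,0,0,0,0,65,-70,-29,0,0,0,0]'; python3 st.py
```

```text
clock: 10.27
eef_pos: [0.4946, -0.1687, 0.2088]
tool_rot: [0.788, 0.538, 0.248, -0.168]
ft_force: [4.3, -7.5, 1.8]
grip_width: 0.0249
grasp_force: 62.5
[-43.7  25.2  90.8] phi 0.681 F [ 6.8 -3.4  4.6] g 62.5 0.0249 [-0.63  0.41 -0.01  1.32  0.59  1.26] tilt [ 0.004  0.001 -0.006]
clock: 10.85
eef_pos: [0.562, -0.2387, 0.1801]
tool_rot: [0.788, 0.536, 0.249, -0.17]
ft_force: [-2.7, -0.8, 4.2]
grip_width: 0.0249
grasp_force: 62.6
[ 44.9 -24.   90.2] phi 1.143 F [-2.2  1.   4.5] g 62.6 0.0249 [-0.66  0.62  0.26  1.4   0.58  1.23] tilt [-0.001 -0.    -0.004]
```

```bash
python3 - <<'E'
from h import *
a=bot.camera("top");b=bot.camera("scene")
ct,cs=cam("top"),cam("scene")
m=np.array([.6611,.1366]);y=Rr.apply([0,1,0])[:2];x=Rr.apply([1,0,0])[:2]
for n,c in(("top",ct),("scene",cs)): print(n,"prongs",proj(c,[[*(m-.047*x),.165],[*(m+.047*x),.165]]).round(1).tolist(),"flag",proj(c,[*m,.159]).round(1),bot.spot_point(n,"flag_top"))
A=cv2.convertScaleAbs(cv2.resize(a[140:205,265:320],None,fx=7,fy=7,interpolation=cv2.INTER_CUBIC),alpha=2.2,beta=10)
B=cv2.convertScaleAbs(cv2.resize(b[190:272,338:393],None,fx=7,fy=7,interpolation=cv2.INTER_CUBIC),alpha=1.8,beta=10)
A=cv2.copyMakeBorder(A,0,B.shape[0]-A.shape[0],0,0,0);cv2.imwrite("pics/g.png",np.hstack([A,B]))
E
```

```text
top prongs [[280.4, 183.4], [292.9, 152.8]] flag [[286.7 168.4]] [{'uv': [283.8, 167.9], 'confidence': 0.94}]
scene prongs [[365.3, 196.6], [371.7, 225.9]] flag [[368.3 212.3]] [{'uv': [369.3, 213.2], 'confidence': 0.75}]
```

View pics/g.png

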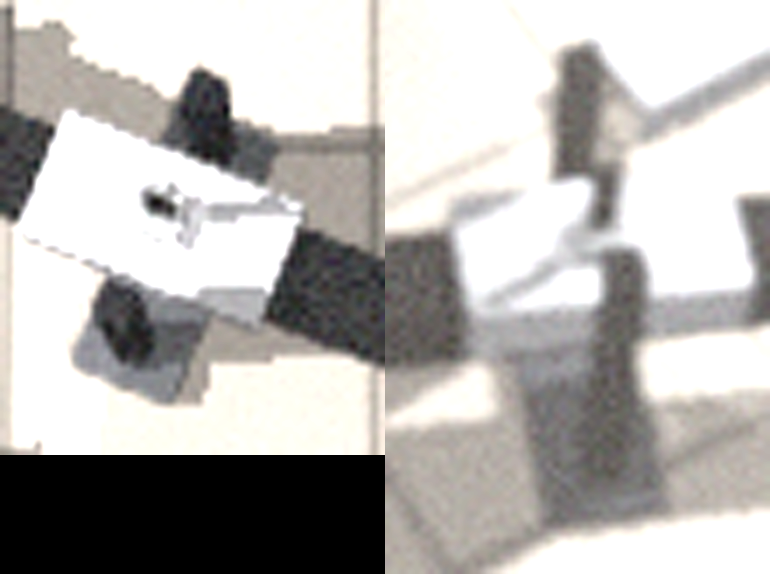

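Both views show the flag between the prongs, perhaps 1–2 mm short: the scene view has it at ≈(369.4,213) with prong tops ≈(365.6,197) and (372,226). I'll wind ~17° more so it sits nearer tooth 18 (14.14 rad), with the tool turned for folding.

```bash
python3 arc.py 60 8.5 2; python3 - <<'E'
from h import *
# spin tool about its z by +-: want tool y (closing) perpendicular to radius at theta=799deg
th=np.radians(799-720)
r=np.array([np.sin(th),-np.cos(th),0]); pv=np.cross([0,0,1],r)  # pivot axis dir
p,q,o=pose()
for s in(1,-1):
    y=s*pv;z=np.array([0,0,-1.]);x=np.cross(y,z)
    Q=Rw*R.from_matrix(np.c_[x,y,z]);print(s,(Q*q.inv()).as_rotvec().round(3),"camera side",x.round(2))
E
```

```text
[5, 4, 4]
[9, 8, 8]
1 [-0.29  -0.737  1.128] camera side [-0.98  0.19  0.  ]
-1 [ 0.372  0.937 -1.447] camera side [ 0.98 -0.19  0.  ]
```

```bash
python3 -m inch '[5,4,4,0,0,0,0,9,8,8,0,0,0,0,9,8,8,0,0,0,0,9,8,8,-0.145,-0.368,0.564,0,9,8,8,-0.29,-0.737,1.128,0,9,8,8,-0.29,-0.737,1.128,0,9,8,8,-0.29,-0.737,1.128,0,9,8,8,-0.29,-0.737,1.128,0]'; python3 st.py; python3 - <<'E'
from h import *
th=np.radians(799-720)
r=np.array([np.sin(th),-np.cos(th),0]); pv=np.cross([0,0,1],r)
p,q,o=pose();z=np.array([0,0,-1.])
print(((Rw*R.from_matrix(np.c_[np.cross(pv,z),pv,z]))*q.inv()).as_rotvec().round(3))
E
```

```text
clock: 11.72
eef_pos: [0.5687, -0.2313, 0.1867]
tool_rot: [0.584, 0.754, 0.289, -0.084]
ft_force: [1.7, -1.1, 0.3]
grip_width: 0.0248
grasp_force: 62.2
[ 48.4 -12.6  90.2] phi 1.002 F [ 2.  -0.2  0.5] g 62.2 0.0248 [-0.64  0.61  0.26  1.4   0.59  0.62] tilt [ 0.134  0.335 -0.519]
[-0.158 -0.399  0.611]
```

```bash
python3 -m inch '[1,3,2,-0.158,-0.4,0.611,0,1,3,2,-0.158,-0.4,0.611,0,1,3,2,-0.158,-0.4,0.611,0,1,3,2,-0.158,-0.4,0.611,0,1,3,2,-0.158,-0.4,0.611,0,1,3,2,-0.158,-0.4,0.611,0,1,3,2,-0.158,-0.4,0.611,0,1,3,2,-0.158,-0.4,0.611,0]'; python3 st.py
```

```text
clock: 12.38
eef_pos: [0.5691, -0.2285, 0.1886]
tool_rot: [0.273, 0.914, 0.299, 0.027]
ft_force: [-0.1, -3.2, 0.2]
grip_width: 0.025
grasp_force: 62.3
[47.8 -9.3 90.2] phi 0.965 F [ 1.1 -2.4  1.9] g 62.3 0.025 [-0.64  0.61  0.26  1.4   0.59 -0.11] tilt [ 0.292  0.728 -1.122]
```

```bash
python3 -m inch '[-1,-2,3,0,0,0,0,-1,-4,6,0,0,0,0,-2,-5,8,0,0,0,0,-3,-7,10,0,0,0,0,-3,-7,11,0,0,0,0,-3,-7,11,0,0,0,0,-3,-7,11,0,0,0,0]'; python3 st.py
```

```text
clock: 12.97
eef_pos: [0.566, -0.2345, 0.1988]
tool_rot: [0.272, 0.914, 0.299, 0.026]
ft_force: [1.0, 2.9, -9.0]
grip_width: 0.0248
grasp_force: 61.4
[ 47.   -8.9 102.5] phi 1.042 F [-0.2 -2.7 -9.1] g 61.4 0.0248 [-0.65  0.61  0.28  1.43  0.58 -0.13] tilt [ 0.29   0.729 -1.125]
```

```bash
python3 - <<'E'
from h import *
th=np.radians(79);d=np.array([-np.sin(th),np.cos(th),0])
for f in np.arange(1.37,-.1,-.2).tolist()+[-.02]:
    print(round(f,2),(Rw.apply(d*75*np.cos(f)+[0,0,75*np.sin(f)-76])).round().astype(int).tolist())
f=.77;b=np.array([75*np.cos(f),75*np.sin(f)-76])
for f in (.57,.37,.17,0,-.03):
    print(round(f,2),(Rw.apply(d*(75*np.cos(f)-b[0])+[0,0,75*np.sin(f)-76-b[1]])).round().astype(int).tolist())
E
```

```text
1.37 [-12, 9, 0]
1.17 [-24, 19, -2]
0.97 [-33, 29, -7]
0.77 [-41, 40, -14]
0.57 [-46, 51, -22]
0.37 [-49, 62, -32]
0.17 [-50, 71, -44]
-0.03 [-47, 80, -56]
-0.02 [-48, 79, -55]
0.57 [-5, 11, -9]
0.37 [-8, 22, -19]
0.17 [-9, 31, -30]
0 [-7, 39, -40]
-0.03 [-6, 40, -42]
```

```bash
python3 -m inch '[-6,4,0,0,0,0,0,-12,9,0,0,0,0,0,-18,14,-1,0,0,0,0,-24,19,-2,0,0,0,0,-33,29,-7,0,0,0,0,-41,40,-14,0,0,0,0,-41,40,-14,0,0,0,0]'; python3 - <<'E'
from h import *
c=cam("wrist");bot.camera("wrist");p,q,o=pose();print(o["grip_width"],Rw.inv().apply(o["ft_force"]).round(1),(Rw.inv().apply(p-wh([0,0,0]))*1e3).round(1))
for d in bot.silhouettes("wrist","knob_center")[:2]:
  ys,xs=np.nonzero(d["mask"]);print(d["confidence"],xs.min(),xs.max(),ys.min(),ys.max())
th=np.radians(79);r=np.array([np.sin(th),-np.cos(th),0])
for f in np.arange(.57,1.2,.1): 
    b=wh(.05*r-.075*np.cos(f)*r+[0,0,.024+.075*np.sin(f)]);print(f.round(2),proj(c,b).round(1),(q.inv().apply(b-p)*1e3).round(1))
E
```

```text
clock: 13.55
eef_pos: [0.5247, -0.1947, 0.1869]
tool_rot: [0.272, 0.914, 0.299, 0.028]
ft_force: [-0.7, -1.7, -0.0]
grip_width: 0.0249
grasp_force: 62.0
0.024445203334043073 [-0.9 -1.3  2.8] [-5.6  1.9 80.7]
0.7 296 354 259 322
0.57 [[325.9 254.7]] [ 7.3 -0.9 16.2]
0.67 [[325.9 269.5]] [ 2.9 -0.9 10.1]
0.77 [[326.  285.7]] [-2.  -0.8  4.5]
0.87 [[326.1 303.2]] [-7.5 -0.8 -0.6]
0.97 [[326.2 321.6]] [-13.5  -0.8  -5.2]
1.07 [[326.3 340.4]] [-19.9  -0.7  -9.1]
1.17 [[326.4 359.2]] [-26.6  -0.7 -12.4]
```

```bash
python3 -m inch '[-2,5,-4,0,0,0,0,-5,11,-9,0,0,0,0,-7,16,-14,0,0,0,0,-8,22,-19,0,0,0,0,-9,31,-30,0,0,0,0,-7,39,-40,0,0,0,0,-6,40,-43,0,0,0,0,-6,40,-43,0,0,0,0]'; python3 - <<'E'
from h import *
c=cam("wrist");bot.camera("wrist");p,q,o=pose();print(o["grip_width"],Rw.inv().apply(o["ft_force"]).round(1),(Rw.inv().apply(p-wh([0,0,0]))*1e3).round(1))
for d in bot.silhouettes("wrist","knob_center")[:2]:
  ys,xs=np.nonzero(d["mask"]);print(d["confidence"],xs.min(),xs.max(),ys.min(),ys.max())
th=np.radians(79);r=np.array([np.sin(th),-np.cos(th),0])
for f in (0,.1,.2,.3,.4): 
    b=wh(.05*r-.075*np.cos(f)*r+[0,0,.024+.075*np.sin(f)]);print(f,proj(c,b).round(1),(q.inv().apply(b-p)*1e3).round(1))
E
```

```text
clock: 14.32
eef_pos: [0.5192, -0.1536, 0.1425]
tool_rot: [0.271, 0.914, 0.3, 0.026]
ft_force: [-0.1, 0.1, 4.0]
grip_width: 0.0249
grasp_force: 66.6
0.024872119674735738 [-2.3  2.6  1.7] [-26.4   6.1  23.7]
0.66 295 355 266 331
0 [[325.7 291.1]] [-2.1 -0.9 -0.3]
0.1 [[325.7 302.1]] [-2.5 -0.9 -7.8]
0.2 [[325.8 315.9]] [ -3.6  -0.9 -15.2]
0.3 [[325.9 332.7]] [ -5.4  -0.9 -22.5]
0.4 [[325.9 352.6]] [ -7.9  -0.9 -29.6]
```

```bash
python3 -m inch '[0,0,0,0,0,0,60,0,0,0,0,0,0,60,0,0,0,0,0,0,60,0,0,0,0,0,0,60,-4,-11,16,0,0,0,60,-9,-21,33,0,0,0,60,-15,-37,57,0,0,0,60,-15,-37,57,0,0,0,0]'; python3 -m inch '[0,0,0,0,0,0,0,0,0,0,0,0,0,0,0,0,0,0,0,0,0,0,0,0,0,0,0,0]'; python3 - <<'E'
from h import *
c=cam("wrist");im=bot.camera("wrist");cv2.imwrite("pics/w5.png",im);p,q,o=pose();print(o["grip_width"],(Rw.inv().apply(p-wh([0,0,0]))*1e3).round(1))
for d in bot.silhouettes("wrist","knob_center")[:2]:
  ys,xs=np.nonzero(d["mask"]);print(d["confidence"],xs.min(),xs.max(),ys.min(),ys.max())
th=np.radians(79);r=np.array([np.sin(th),-np.cos(th),0])
for f in (0,.1,.2): 
    b=wh(.05*r-.075*np.cos(f)*r+[0,0,.024+.075*np.sin(f)]);print(f,proj(c,b).round(1))
print(proj(c,wh([0,0,0])),proj(c,wh(r*.05+[0,0,.024])))
E
```

```text
clock: 15.08
eef_pos: [0.5056, -0.1954, 0.2039]
tool_rot: [0.272, 0.914, 0.298, 0.031]
ft_force: [0.1, -0.0, 0.6]
grip_width: 0.0406
grasp_force: 0.0
clock: 15.42
eef_pos: [0.5038, -0.1912, 0.1987]
tool_rot: [0.272, 0.914, 0.3, 0.026]
ft_force: [-0.7, -0.4, 0.2]
grip_width: 0.0001
grasp_force: 0.0
0.00020930605438109848 [-26.7   5.2  92.6]
0.9 307 349 214 251
0 [[327.3 230.4]]
0.1 [[327.4 235.6]]
0.2 [[327.5 242.2]]
[[327.37788978 249.84616371]] [[327.94361109 329.12822513]]
```

View pics/w5.png

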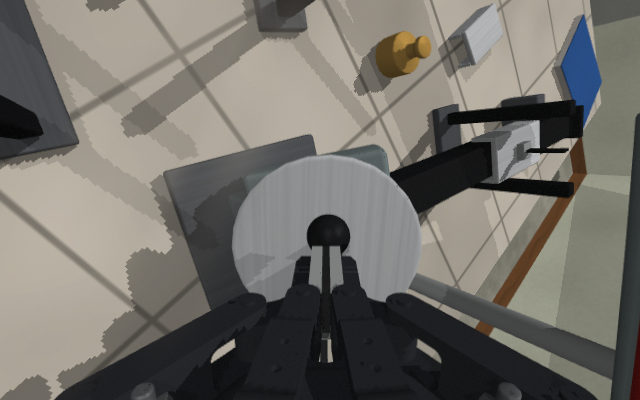

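```bash
python3 -m inch '[3,6,-10,0,0,0,0,5,12,-19,0,0,0,0,6,15,-24,0,0,0,0,7,17,-27,0,0,0,0,8,19,-30,0,0,0,0,8,19,-30,0,0,0,0]'; python3 st.py
```

```text
clock: 16.02
eef_pos: [0.5119, -0.1727, 0.17]
tool_rot: [0.272, 0.914, 0.299, 0.026]
ft_force: [-4.9, -1.7, 5.5]
grip_width: -0.0
grasp_force: 3.2
[-26.1   5.2  57.4] phi 0.473 F [-3.9  0.4  6.5] g 3.2 -0.0 [-0.62  0.47 -0.02  1.24  0.59 -0.09] tilt [ 0.291  0.73  -1.125]
```

```bash
python3 -m inch '[-4,-10,16,0,0,0,0,-13,-32,48,0,0,0,0,-20,-48,74,0,0,0,0,-26,-64,98,0,0,0,0,-40,-50,130,0,0,0,0,-50,-40,160,0,0,0,0,-60,-30,190,0,0,0,0,-60,-30,220,0,0,0,0]';python3 - <<'E'
from h import *
p,q,o=pose();c=cam("wrist");print(p)
im=bot.camera("wrist");P=[.6611,.1366,.16];uv=proj(c,P)[0];print(uv,proj(c,wh([0,0,0])))
th=np.radians(79);r=np.array([np.sin(th),-np.cos(th),0])
for d in bot.silhouettes("wrist","knob_center")[:1]:
  ys,xs=np.nonzero(d["mask"]);print(d["confidence"],xs.mean(),ys.mean(),xs.min(),xs.max(),ys.min(),ys.max())
for f in (0,.1,.2):
    b=wh(.05*r-.075*np.cos(f)*r+[0,0,.024+.075*np.sin(f)]);print(f,proj(c,b).round(1))
cv2.imwrite("pics/w6.png",im)
for n in("scene","top"):
    bot.camera(n)
    print(n,[d["uv"] for d in bot.spot_point(n,"flag_top")])
E
```

```text
clock: 16.68
eef_pos: [0.4508, -0.2018, 0.3922]
tool_rot: [0.272, 0.914, 0.299, 0.027]
ft_force: [0.8, -1.3, -0.1]
grip_width: -0.0
grasp_force: 0.0
[ 0.45077909 -0.20183523  0.39222239]
[442.69375858 168.80227898] [[268.63611346 233.85978332]]
0.8 264.2351543942993 225.58669833729215 253 275 215 236
0 [[264.1 222.5]]
0.1 [[262.9 225. ]]
0.2 [[261.8 228.2]]
scene [[368.1, 211.2]]
top [[286.9, 165.1], [301.5, 229.2]]
```

```bash
python3 - <<'E'
import cv2,numpy as np
im=cv2.imread("pics/w6.png")
A=cv2.convertScaleAbs(cv2.resize(im[120:220,395:480],None,fx=4.7,fy=4.7,interpolation=cv2.INTER_CUBIC),alpha=2)
B=cv2.convertScaleAbs(cv2.resize(im[165:285,200:320],(400,400),interpolation=cv2.INTER_CUBIC),alpha=1.6)
B=cv2.copyMakeBorder(B,0,A.shape[0]-400,0,0,0)
cv2.imwrite("pics/w6c.png",np.hstack([A,B]))
E
```

```text
(no output)
```

View pics/w6c.png

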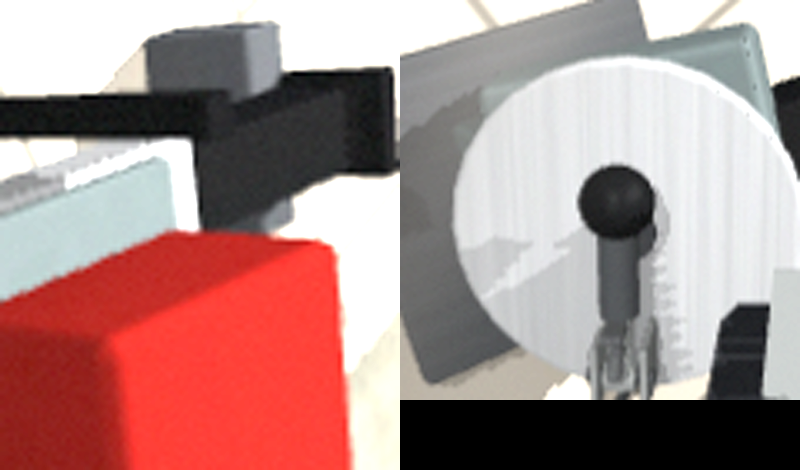

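```bash
python3 - <<'E'
from h import *
c=cam("wrist");im=bot.camera("wrist");p,q,o=pose()
th=np.radians(79);r=np.array([np.sin(th),-np.cos(th),0])
for t,P in(("wheel_face",[0,0,0]),("knob_center",-.025*r+[0,0,.024]),("crank_pivot",.05*r+[0,0,.024])):
  print(t,[(np.round(d["uv"],1).tolist(),round(d["confidence"],2)) for d in bot.spot_point("wrist",t)][:2],proj(c,wh(P)).round(1))
g=cv2.cvtColor(im,cv2.COLOR_BGR2GRAY)
# fit disc rim: radial brightness drop along rays, robust
cen=np.array([268,231.]);pts=[]
for a in np.radians(np.arange(150,345,3)):
    d=np.array([np.cos(a),np.sin(a)]);v=[int(g[tuple((cen+d*k).round().astype(int)[::-1])]) for k in range(38,66)]
    pts.append(cen+d*(38.5+np.argmin(np.diff(v))))
pts=np.array(pts);w=[]
from scipy.optimize import least_squares
for u in pts:
    O,D=ray(c,u);n=Rw.apply([0,0,1]);P=O+D*((wh([0,0,0])-O)@n)/(D@n);w.append(Rw.inv().apply(P-wh([0,0,0]))[:2]*1e3)
w=np.array(w);s=least_squares(lambda v:np.hypot(w[:,0]-v[0],w[:,1]-v[1])-v[2],[0,0,70],loss="soft_l1");print("disc centre,r",s.x.round(2),np.median(abs(s.fun)))
for u in((264.2,225.6),):
    O,D=ray(c,u);n=Rw.apply([0,0,1])
    for h in(.024,.0315):
        P=O+D*((wh([0,0,h])-O)@n)/(D@n);print("ball if h",h,(Rw.inv().apply(P-wh([0,0,0]))*1e3).round(1))
E
```

```text
wheel_face [([267.9, 233.1], 0.95)] [[269.9 233.4]]
knob_center [([263.1, 223.5], 0.65), ([267.4, 234.8], 0.49)] [[265.3 221.9]]
crank_pivot [([386.8, 244.5], 0.29)] [[269.1 277. ]]
disc centre,r [ 0.57  0.86 70.66] 0.440645391972069
ball if h 0.024 [-20.2   2.2  24. ]
ball if h 0.0315 [-22.8   4.3  31.5]
```

```bash
python3 - <<'E'
from h import *
c=cam("wrist");im=bot.camera("wrist")
for d in bot.silhouettes("wrist","knob_center")[:2]:
  m=d["mask"].astype(np.uint8);ys,xs=np.nonzero(m);print(d["confidence"],xs.min(),xs.max(),ys.min(),ys.max())
g=cv2.cvtColor(im,cv2.COLOR_BGR2GRAY);roi=(g[205:245,245:285]<40).astype(np.uint8)
# ball: max inscribed circle of dark blob
dt=cv2.distanceTransform(np.pad(roi,1),cv2.DIST_L2,5);i=np.unravel_index(dt.argmax(),dt.shape);u=(245+i[1]-1,205+i[0]-1);print("ball",u,dt.max())
for u in(u,):
    O,D=ray(c,u);n=Rw.apply([0,0,1])
    for h in(.024,.028,.0315,.035):
        P=O+D*((wh([0,0,h])-O)@n)/(D@n);w=(Rw.inv().apply(P-wh([0,0,0]))*1e3)-[.6,.9,0];print(h,w.round(1),"radius from axis",np.hypot(*w[:2]).round(1),"expected",75*np.cos(np.arcsin((h-.024)/.075))-50)
E
```

```text
0.64 254 276 215 236
ball (np.int64(264), np.int64(228)) 7.7969
0.024 [-18.3   0.5  24. ] radius from axis 18.3 expected 25.0
0.028 [-19.7   1.6  28. ] radius from axis 19.7 expected 24.893257373411117
0.0315 [-20.9   2.6  31.5] radius from axis 21.0 expected 24.624057782996502
0.035 [-22.1   3.6  35. ] radius from axis 22.4 expected 24.18894796396563
```

The knob appears ~4–5 mm too near the pivot, or slightly raised. I'll re-grip it and pull it outward along the crank while pressing down.

```bash
python3 - <<'E'
from h import *
p,q,o=pose();print((Rw.inv().apply(p-wh([0,0,0]))*1e3).round())
for t in([-23,4,100],[-23,4,60],[-23,4,27]): print(((wh(np.array(t)/1e3)-p)*1e3).round())
print("outward 8",Rw.apply([-7.9,1.5,0]).round(1))
E
```

```text
[-70.  90. 266.]
[  53.    6. -185.]
[  62.   27. -218.]
[  69.   44. -245.]
outward 8 [-6.9  4.1  0.9]
```

```bash
python3 -m inch '[10,-15,-40,0,0,0,60,22,-28,-80,0,0,0,60,34,-34,-118,0,0,0,60,44,-18,-150,0,0,0,60,53,6,-185,0,0,0,60,62,27,-218,0,0,0,60,69,44,-245,0,0,0,60,69,44,-245,0,0,0,60]'; python3 -m inch '[0,0,0,0,0,0,60,0,0,0,0,0,0,40,0,0,0,0,0,0,0,0,0,0,0,0,0,0,0,0,0,0,0,0,0,0,0,0,0,0,0,0]'; python3 st.py; python3 -m inch '[-2,1,0,0,0,0,0,-4,2,0,0,0,0,0,-5,3,1,0,0,0,0,-7,4,1,0,0,0,0,-7,4,1,0,0,0,0,-7,4,1,0,0,0,0]'; python3 st.py
```

```text
clock: 17.95
eef_pos: [0.5189, -0.1544, 0.1392]
tool_rot: [0.271, 0.914, 0.301, 0.022]
ft_force: [-1.0, 1.5, 0.9]
grip_width: 0.0515
grasp_force: 0.0
clock: 18.45
eef_pos: [0.5223, -0.1599, 0.1465]
tool_rot: [0.272, 0.914, 0.299, 0.029]
ft_force: [1.2, 1.0, 4.5]
grip_width: 0.0247
grasp_force: 58.8
[-21.1   4.5  29.2] phi 0.021 F [0.7 3.7 2.9] g 58.8 0.0247 [-0.59  0.49 -0.06  1.16  0.6  -0.06] tilt [ 0.295  0.733 -1.124]
clock: 18.95
eef_pos: [0.5191, -0.1586, 0.1475]
tool_rot: [0.27, 0.915, 0.297, 0.034]
ft_force: [14.1, -4.3, -2.0]
grip_width: 0.0249
grasp_force: 58.9
[-24.7   5.2  30. ] phi 0.034 F [14.7 -0.2 -2.3] g 58.9 0.0249 [-0.59  0.48 -0.08  1.15  0.6  -0.06] tilt [ 0.305  0.737 -1.126]
```

```bash
python3 -m inch '[4,-1,-3,0,0,0,0,4,1,-5,0,0,0,0,4,1,-6,0,0,0,0,4,1,-6,0,0,0,0]'; python3 st.py; python3 - <<'E'
from h import *
c=cam("wrist");im=bot.camera("wrist");p,q,o=pose()
for d in bot.silhouettes("wrist","knob_center")[:1]:
  ys,xs=np.nonzero(d["mask"]);print(d["confidence"],xs.min(),xs.max(),ys.min(),ys.max(),(Rw.inv().apply(p-wh([0,0,0]))*1e3).round(1))
th=np.radians(79);r=np.array([np.sin(th),-np.cos(th),0])
for f in (0,.1,.2):
  for L in(.075,.071):
    b=wh(.05*r-L*np.cos(f)*r+[0,0,.024+L*np.sin(f)]);print(f,L,proj(c,b).round(1))
E
```

```text
clock: 19.28
eef_pos: [0.5206, -0.1563, 0.1432]
tool_rot: [0.272, 0.914, 0.299, 0.031]
ft_force: [-0.6, -7.2, 15.6]
grip_width: 0.025
grasp_force: 60.4
[-24.1   4.9  24.9] phi -0.054 F [ 2.1  3.3 16.7] g 60.4 0.025 [-0.59  0.48 -0.08  1.14  0.6  -0.05] tilt [ 0.3    0.735 -1.124]
0.79 297 355 252 315 [-24.    4.9  25.1]
0 0.075 [[327.4 283.7]]
0 0.071 [[327.4 291.7]]
0.1 0.075 [[327.5 294.5]]
0.1 0.071 [[327.5 302.2]]
0.2 0.075 [[327.7 307.9]]
0.2 0.071 [[327.6 315.1]]
```

```bash
python3 -m inch '[0,-1,2,0,0,0,0,0,-1,2,0,0,0,60,0,-1,2,0,0,0,60,0,-1,2,0,0,0,60,0,-1,2,0,0,0,60,-9,-21,34,0,0,0,60,-15,-37,57,0,0,0,60,-26,-64,98,0,0,0,60]'; python3 -m inch '[-10,20,40,0,0,0,60,-20,40,80,0,0,0,60,-40,50,110,0,0,0,60,-50,60,130,0,0,0,60,-50,60,130,0,0,0,60,-50,60,130,0,0,0,60,-50,60,130,0,0,0,60]'; python3 - <<'E'
from h import *
c=cam("wrist");im=bot.camera("wrist");p,q,o=pose();print((Rw.inv().apply(p-wh([0,0,0]))*1e3).round())
for d in bot.silhouettes("wrist","knob_center")[:1]:
  ys,xs=np.nonzero(d["mask"]);print(d["confidence"],xs.min(),xs.max(),ys.min(),ys.max())
th=np.radians(79);r=np.array([np.sin(th),-np.cos(th),0])
for f in (0,.1,.2):
  for L in(.075,.071):
    b=wh(.05*r-L*np.cos(f)*r+[0,0,.024+L*np.sin(f)]);print(f,L,proj(c,b).round(1))
print(((R.from_quat([.206,.979,0,0])*q.inv())).as_rotvec().round(3),([.66,.17,.38]-p).round(3))
E
```

```text
clock: 20.05
eef_pos: [0.4926, -0.2118, 0.2291]
tool_rot: [0.272, 0.914, 0.3, 0.024]
ft_force: [0.4, -0.1, -0.0]
grip_width: 0.0515
grasp_force: 0.0
clock: 20.63
eef_pos: [0.444, -0.1533, 0.3596]
tool_rot: [0.272, 0.914, 0.299, 0.026]
ft_force: [-0.7, 0.0, -0.3]
grip_width: 0.0512
grasp_force: 0.0
[-96. 108. 216.]
0.53 234 252 251 266
0 0.075 [[246.9 262.7]]
0 0.071 [[247.2 266. ]]
0.1 0.075 [[245.3 266.3]]
0.1 0.071 [[245.7 269.5]]
0.2 0.075 [[243.7 270.7]]
0.2 0.071 [[244.2 273.7]]
[-0.585  0.176  0.159] [0.216 0.323 0.021]
```

```bash
python3 -m inch '[0,20,60,-0.585,0.176,0.159,60,10,60,70,-0.585,0.176,0.159,60,30,100,70,-0.585,0.176,0.159,60,50,140,70,-0.585,0.176,0.159,60,80,180,70,-0.585,0.176,0.159,60,110,220,70,-0.585,0.176,0.159,60,150,260,60,-0.585,0.176,0.159,60,180,300,40,-0.585,0.176,0.159,60]'; python3 -m inch '[40,20,0,0,0,0,60,40,20,-10,0,0,0,60,40,20,-10,0,0,0,60,40,20,-10,0,0,0,60]'; python3 - <<'E'
from h import *
c=cam("wrist");im=bot.camera("wrist");p,q,o=pose();print(p,q.as_quat().round(3))
u=proj(c,[.6611,.1366,.16])[0];print(u,bot.spot_point("wrist","flag_top"))
x,y=(u-[55,65]).astype(int);print(x,y)
cr=im[max(y,0):y+130,x:x+110];cv2.imwrite("pics/gf.png",cv2.convertScaleAbs(cv2.resize(cr,None,fx=4.5,fy=4.5,interpolation=cv2.INTER_NEAREST),alpha=2,beta=20))
E
```

```text
clock: 21.4
eef_pos: [0.5879, 0.1037, 0.4147]
tool_rot: [0.204, 0.979, -0.0, 0.001]
ft_force: [1.1, -0.8, 0.5]
grip_width: 0.0513
grasp_force: 0.0
clock: 21.73
eef_pos: [0.6266, 0.1204, 0.402]
tool_rot: [0.205, 0.979, -0.001, -0.002]
ft_force: [0.0, -0.2, 0.7]
grip_width: 0.0513
grasp_force: 0.0
[0.62578277 0.11964922 0.40481348] [ 0.205  0.979 -0.001 -0.   ]
[351.36423368 193.33952496] [{'uv': [354.9, 194.7], 'confidence': 0.82}]
296 128
```

View pics/gf.png

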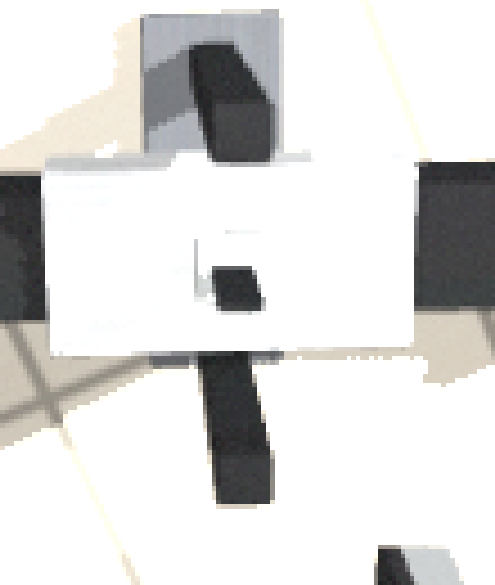

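The close view shows the flag top (crop x ≈241) centred between the prong tops (x ≈242.5 and 245), an offset of about 1 mm.

```bash
python3 -c "
from workcell import bot
print(bot.job_done())"
```

```text
the job is handed in; nothing more can be done
None
```

I handed the job in at about 22 s on the robot's clock: the flag sits within about 1 mm of the photogate's middle, the knob is pulled out, the crank is folded flat, and the arm is clear of everything; the hand-in call returned no verdict.

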